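# Put the swapped reagent bottles back in their own holders

### The job

The four reagent bottles beside the analyser were put back in the wrong holders. Swap them round so that the red-, blue- and green-capped droppers each stand in the holder of their own colour and the brown vial with the grey cap stands in the yellow holder, parking a bottle in the empty black holder on the way. Keep the bottles upright; at the end the black holder is empty again.

Things in the scene. Friction and masses are not known exactly. Their poses are not given: they have to be found in the camera images.
- red_dropper_mid (a point): a white dropper bottle with a red pointed cap and a red band, standing upright and loose in one of the holders; 26 mm in diameter over its lower 52 mm, cap 16 mm wide above that, 78 mm tall in all, 35 g; the point is on its axis half-way up, 39 mm above its underside; z points up along the axis.
- blue_dropper_mid (a point): a white dropper bottle with a blue pointed cap and a blue band, standing upright and loose in one of the holders; 26 mm in diameter over its lower 52 mm, cap 16 mm wide above that, 78 mm tall in all, 35 g; the point is on its axis half-way up, 39 mm above its underside; z points up along the axis.
- green_dropper_mid (a point): a white dropper bottle with a green pointed cap and a green band, standing upright and loose in one of the holders; 26 mm in diameter over its lower 52 mm, cap 16 mm wide above that, 78 mm tall in all, 35 g; the point is on its axis half-way up, 39 mm above its underside; z points up along the axis.
- brown_vial_mid (a point): a small brown glass vial with a light grey screw cap, standing upright and loose in one of the holders; 22 mm in diameter over its lower 40 mm, cap 19 mm wide above that, 50 mm tall in all, 28 g; the point is on its axis half-way up, 25 mm above its underside; z points up along the axis.
- red_holder: the red bottle holder: a round red saucer, 58 mm across and 10 mm high, fixed to the worktop, with a flat floor 6 mm above the worktop inside a 4 mm wide rim that stands 4 mm above the floor (50 mm across inside), and a small 5 mm high tab of its colour towards its own -x; origin on its axis at the worktop, z up. It holds one wrong bottle at the start.
- blue_holder: the blue bottle holder: a round blue saucer, 58 mm across and 10 mm high, fixed to the worktop, with a flat floor 6 mm above the worktop inside a 4 mm wide rim that stands 4 mm above the floor (50 mm across inside), and a small 5 mm high tab of its colour towards its own -x; origin on its axis at the worktop, z up. It holds one wrong bottle at the start.
- green_holder: the green bottle holder: a round green saucer, 58 mm across and 10 mm high, fixed to the worktop, with a flat floor 6 mm above the worktop inside a 4 mm wide rim that stands 4 mm above the floor (50 mm across inside), and a small 5 mm high tab of its colour towards its own -x; origin on its axis at the worktop, z up. It holds one wrong bottle at the start.
- yellow_holder: the yellow bottle holder: a round yellow saucer, 58 mm across and 10 mm high, fixed to the worktop, with a flat floor 6 mm above the worktop inside a 4 mm wide rim that stands 4 mm above the floor (50 mm across inside), and a small 5 mm high tab of its colour towards its own -x; origin on its axis at the worktop, z up. It holds one wrong bottle at the start.
- black_holder: the black bottle holder: a round black saucer, 58 mm across and 10 mm high, fixed to the worktop, with a flat floor 6 mm above the worktop inside a 4 mm wide rim that stands 4 mm above the floor (50 mm across inside), and a small 5 mm high tab of its colour towards its own -x; origin on its axis at the worktop, z up. It is the spare one and is empty at the start.

How it is judged (in metres and radians):
On the way:
1. a bottle has been parked and released upright in the black holder (((horizontal distance between red_dropper_mid and black_holder below 0.015 m and z of red_dropper_mid in the frame of black_holder between 0.041 and 0.048 m and angle between red_dropper_mid's own z axis and vertical below 0.1 rad and linear speed of red_dropper below 0.02 m/s and contact force between red_dropper and the fingers below 0.1 N) or (horizontal distance between blue_dropper_mid and black_holder below 0.015 m and z of blue_dropper_mid in the frame of black_holder between 0.041 and 0.048 m and angle between blue_dropper_mid's own z axis and vertical below 0.1 rad and linear speed of blue_dropper below 0.02 m/s and contact force between blue_dropper and the fingers below 0.1 N) or (horizontal distance between green_dropper_mid and black_holder below 0.015 m and z of green_dropper_mid in the frame of black_holder between 0.041 and 0.048 m and angle between green_dropper_mid's own z axis and vertical below 0.1 rad and linear speed of green_dropper below 0.02 m/s and contact force between green_dropper and the fingers below 0.1 N) or (horizontal distance between brown_vial_mid and black_holder below 0.015 m and z of brown_vial_mid in the frame of black_holder between 0.027 and 0.034 m and angle between brown_vial_mid's own z axis and vertical below 0.1 rad and linear speed of brown_vial below 0.02 m/s and contact force between brown_vial and the fingers below 0.1 N))), for 0.2 s.
At the end, for the whole second after the job is handed in: Each bottle stands upright (within 0.1 rad) and at rest on the floor of its own holder (red, blue and green droppers in red, blue and green; brown vial in yellow), its axis within 15 mm of the holder's centre, released; so the black holder is empty (horizontal distance between red_dropper_mid and red_holder below 0.015 m and z of red_dropper_mid in the frame of red_holder between 0.041 and 0.048 m and angle between each of red_dropper_mid, blue_dropper_mid, green_dropper_mid, brown_vial_mid's own z axis and vertical below 0.1 rad and linear speed of each of red_dropper, blue_dropper, green_dropper, brown_vial below 0.02 m/s and contact force between each of red_dropper, blue_dropper, green_dropper, brown_vial and the fingers below 0.1 N and horizontal distance between blue_dropper_mid and blue_holder below 0.015 m and z of blue_dropper_mid in the frame of blue_holder between 0.041 and 0.048 m and horizontal distance between green_dropper_mid and green_holder below 0.015 m and z of green_dropper_mid in the frame of green_holder between 0.041 and 0.048 m and horizontal distance between brown_vial_mid and yellow_holder below 0.015 m and z of brown_vial_mid in the frame of yellow_holder between 0.027 and 0.034 m); the robot touches nothing.
It fails at once if a bottle is tipped over (more than 0.8 rad) (angle between any of red_dropper_mid, blue_dropper_mid, green_dropper_mid, brown_vial_mid's own z axis and vertical above 0.8 rad).
It also fails if it takes over 144 s, if anything falls off the work surface, if the arm or the gripper's body presses on something with over 40 N, if the wrist force passes 120 N, or if a joint passes its speed limit or range.

### The arm

A 7-joint arm with a two-finger parallel gripper is mounted at the origin on a cart in front of the work surface, level with it; the furniture and walls round the work are solid. World frame = base frame: x ahead of the robot, y to its left, z up, the work surface at z = 0. Lengths are in m, angles in degrees, forces in N, time in s.
With the tool pointing down it reaches from about 0.4 to 0.75 m from the base axis. Payload 19.5 kg.
Tool frame: the origin (TCP) lies on the centre line of the jaws, within the pads' length; the fingertips stand 11 mm ahead of it and the grasp point (between the pads) lies 8 mm behind it (ctrl.tcp_to_tips is the distance from the TCP to the fingertips, in m); z points along the fingers, y is the line along which they close (so a half turn about z gives the same grasp; the last joint's range is limited). The gripper opens to 85 mm and grips with 20 to 120 N. Pads are 22 mm wide; open, the fingers measure 114 mm over their backs; the gripper's body (76 mm by 85 mm) begins 54 mm behind the grasp point. The pads swing forward as they close: fully open they stand 13 mm farther back than shut.
Start: joints at [-72.004, 40.479, -1.581, 85.061, 1.261, 54.483, -4.326], TCP at [0.2, 0.539, 0.242] pointing down, gripper open.
Joint ranges: [-155.06, 155.06], [-18.47, 123.98], [-90, 86.84], [0, 140.48], [-83.41, 263.41], [0, 116], [-161.91, 161.91]. Speed limits (degrees/s): [108.29, 108.29, 147.25, 147.25, 172.46, 172.46, 172.46].

### API

Orientations are given as a 3x3 rotation matrix whose columns are the frame's x, y, z axes.
In Python, from plant import ctrl gives the robot as it stands. Calls block until the motion is done:
- ctrl.move_ptp(position, orientation): joint-space move of the TCP to a pose.
- ctrl.line_to(position, ori=None, vel=0.15, until_force=None): straight line of the TCP; ori=None keeps the orientation; vel is the mean speed in m/s. With until_force (N) it stops when the force on the tool has changed by that much, and returns True; else False.
- ctrl.set_joints(angles): joint-space move.
- ctrl.command_gripper(opening, grasp_force=None): finger opening in m; grasp_force is the grip in N (None keeps the last); returns when the fingers have stopped.
- ctrl.pause(seconds).
- ctrl.ik(position, orientation): joint angles nearest the present ones, or None.
- ctrl.state(): the state.
- ctrl.read_camera(name): name is "side" or "top" or "wrist"; returns a dict with "image" (480x640x3 uint8, red, green, blue), "fovy" (degrees; the focal length in pixels is half the picture's height over the tangent of half this angle, whatever the lens; pixels are square), "cx", "cy" (the principal point, pixels), "pose" (4x4, takes a point from camera to world coordinates); the wrist camera has in their place "T_tool_cam" (4x4, takes a point from camera to tool coordinates, whose origin is the TCP and whose axes are the flange's). Camera axes: x right, y up, looking along -z (the intrinsics and any distortion apply to the point x, -y, -z); pixel columns grow to the right and rows downward; lengths in m; the calibration is good to about 2 mm. A picture is of the moment at which its call begins: read the wrist's pose just before it. There is no depth.
A pose or a line that the arm cannot do raises ctrl.IKError and nothing moves.
- ctrl.job_done(): hands the job in; it is judged then, once.
The state is a dict: "clock": time; "joints": joint angles; "qd": joint speeds; "effort": joint torques, N m; "eef_pos": TCP position; "eef_rot": TCP orientation; "ft_force": force on the tool from outside, world axes, zero at the start; "wrist_torque": the same for the moment, N m; "finger_gap": finger opening in m; "finger_force": force on a finger pad.
Only numpy, scipy, OpenCV 4.12 (cv2) and the standard library are available. Lean on these libraries where they do the work, as an engineer would, in place of code of your own. Each camera call takes 0.05 s, during which the arm holds its last target. There are 200 camera calls.

## Working session

There is one attempt and no reset: what is moved stays moved. The work goes in short steps, each a Python script; the robot and the scene stay as the last script left them, time stands still between calls to the robot, and variables do not carry over. Pictures are saved under pics/ and viewed, at most 14 in all, crops included, and the job is handed in when it is done.

```bash
ls; mkdir -p pics; python3 - <<'E'
from plant import ctrl
import cv2
s=ctrl.state();print(s['clock'],s['eef_pos'],s['eef_rot'],ctrl.tcp_to_tips)
for n in("top","side"):
    c=ctrl.read_camera(n);cv2.imwrite(f"pics/{n}0.png",c["image"][:,:,::-1])
    print(n,{k:v for k,v in c.items() if k!="image"})
E
```

```text
pics
0.0 [0.20019648 0.53875914 0.24182288] [[-9.37377303e-01  3.48315464e-01 -3.59811569e-04]
 [ 3.48315648e-01  9.37376719e-01 -1.04702522e-03]
 [-2.74160879e-05 -1.10678568e-03 -9.99999387e-01]] 0.011
top {'fovy': 42.352200273798445, 'cx': 322.9748395269561, 'cy': 246.38830197748425, 'pose': array([[-0.02022006,  0.99045749, -0.13632724,  0.27349718],
       [-0.99975062, -0.02132305, -0.00663522,  0.07949411],
       [-0.00947881,  0.13615908,  0.99064164,  1.49741573],
       [ 0.        ,  0.        ,  0.        ,  1.        ]])}
side {'fovy': 46.599204617489534, 'cx': 317.66609728188325, 'cy': 236.15443606532122, 'pose': array([[ 0.87652137,  0.33920812, -0.3415379 ,  0.12115758],
       [-0.48094381,  0.58752932, -0.65077058, -0.57670932],
       [-0.02008313,  0.73467486,  0.67812205,  0.73154437],
       [ 0.        ,  0.        ,  0.        ,  1.        ]])}
```

View pics/top0.png

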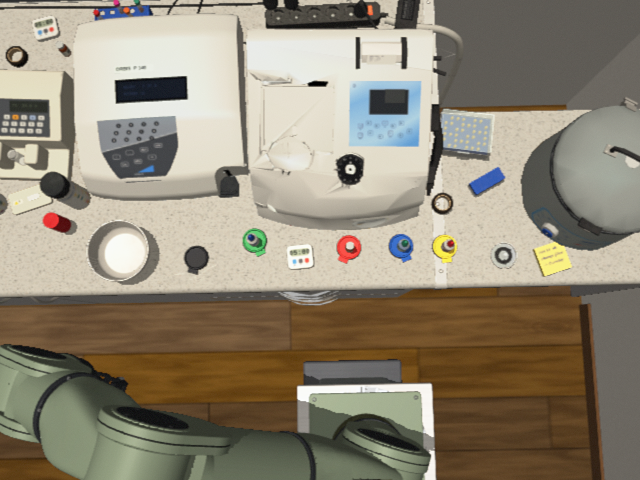

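View pics/side0.png

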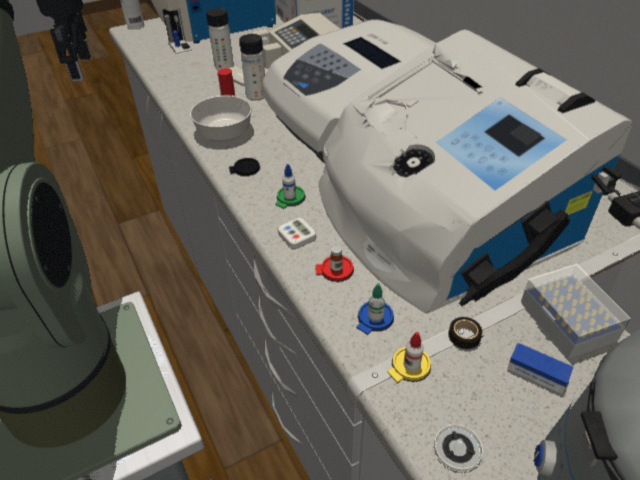

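```bash
cat > h.py <<'E'
import numpy as np,cv2
def f(c): return 240/np.tan(np.radians(c["fovy"]/2))
def back(c,u,v,z,pose=None):
    P=c["pose"] if pose is None else pose
    d=P[:3,:3]@np.array([(u-c["cx"])/f(c),-(v-c["cy"])/f(c),-1]);o=P[:3,3]
    return o+d*(z-o[2])/d[2]
def proj(c,p,pose=None):
    P=c["pose"] if pose is None else pose
    q=(np.atleast_2d(p)-P[:3,3])@P[:3,:3]
    return np.stack([c["cx"]+f(c)*q[:,0]/-q[:,2],c["cy"]+f(c)*q[:,1]/q[:,2]],1)
E
python3 - <<'E'
from plant import ctrl
from h import *
c=ctrl.read_camera("top");im=c["image"];s=ctrl.read_camera("side")
H={}
for n,u,v in [("black",197,256),("green",255,240),("red",348,246),("blue",401,246),("yellow",445,246)]:
    H[n]=back(c,u,v,.01);print(n,H[n],proj(s,H[n]))
for u,v in[(255,225),(320,228),(425,205),(335,225),(435,195),(320,288),(230,197)]: print(u,v,back(c,u,v,0),back(c,u,v,.15))
b=im[::,:,::-1]
a=cv2.resize(b[225:280,175:315],None,fx=5.6,fy=5.6,interpolation=2);d=cv2.resize(b[225:275,325:465],None,fx=5.6,fy=5.6,interpolation=2)
cv2.imwrite("pics/tc.png",np.vstack([a,d]));
S=s["image"][:,:,::-1]
cv2.imwrite("pics/sc.png",cv2.resize(S[145:385,220:460],None,fx=2.5,fy=2.5,interpolation=2))
E
```

```text
black [0.46125389 0.39512895 0.01      ] [[247.97393988 165.81429801]]
green [0.4974064  0.25425938 0.01      ] [[291.03334752 194.91030841]]
red [0.4778324  0.02881636 0.01      ] [[337.56976008 265.73227694]]
blue [ 0.47507097 -0.09941661  0.01      ] [[375.25546928 314.60870666]]
yellow [ 0.47278188 -0.20571497  0.01      ] [[412.16221863 362.47486544]]
255 225 [0.5361265  0.25523832 0.        ] [0.50981824 0.23763357 0.15      ]
320 228 [0.52518639 0.09589107 0.        ] [0.49997403 0.09424854 0.15      ]
425 205 [ 0.57685714 -0.16334365  0.        ] [ 0.54646879 -0.13901797  0.15      ]
335 225 [0.53183568 0.05898479 0.        ] [0.50595725 0.06103926 0.15      ]
435 195 [ 0.6013932  -0.18900602  0.        ] [ 0.56854701 -0.16210967  0.15      ]
320 288 [0.37819059 0.09876791 0.        ] [0.36770318 0.09683721 0.15      ]
230 197 [0.60764372 0.31668443 0.        ] [0.5741714  0.29292447 0.15      ]
```

View pics/tc.png

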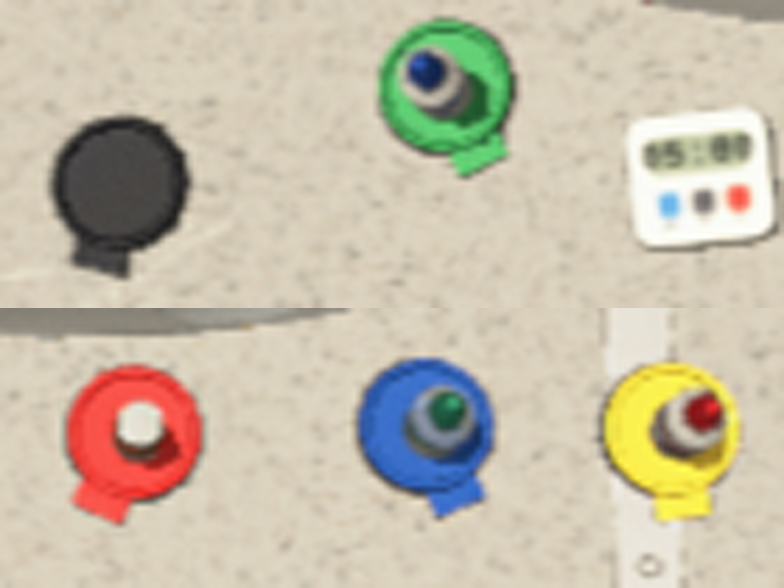

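View pics/sc.png

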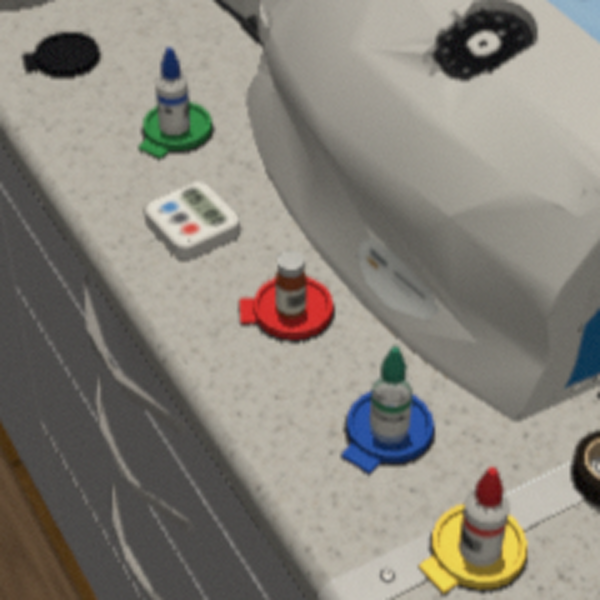

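```bash
cat >> h.py <<'E'
HO=dict(black=(196.2,257.3),green=(254.4,240.1),red=(348.7,246.7),blue=(400.9,245.9),yellow=(444.6,246.2))
BO=dict(blue=(250.5,237.1,.08),green=(405,242.5,.08),red=(450.8,242.8,.08),vial=(349.8,244.1,.056))
def rot(t):
    t=np.radians(t);z=np.array([np.sin(t),0,-np.cos(t)]);y=np.array([0,1.,0]);return np.stack([np.cross(y,z),y,z],1)
E
python3 - <<'E'
from plant import ctrl
from h import *
c=ctrl.read_camera("top");s=ctrl.read_camera("side")
for n,p in HO.items():
    P=back(c,*p,.01);q=(proj(s,P)[0]-[220,145])*2.5;print(n,P.round(4),"sidecrop",q.round(0))
for n,p in BO.items():
    P=back(c,*p);q=(proj(s,P)[0]-[220,145])*2.5;print(n,P.round(4),"sidecrop",q.round(0))
    for t in(0,20,25):
      for z in(.03,.2): r=ctrl.ik([P[0],P[1],z],rot(t)); print(t,z,None if r is None else np.round(r))
for u,v in[(250,100),(290,205),(335,265),(390,325),(450,375),(520,415)]:
    P=back(s,220+u/2.5,145+v/2.5,0);print("foot",P.round(3),"top",proj(c,P)[0].round(0))
w=ctrl.read_camera("wrist");print(w["T_tool_cam"].round(3),w["fovy"])
E
```

```text
black [0.4581 0.397  0.01  ] sidecrop [66. 52.]
green [0.4972 0.2557 0.01  ] sidecrop [177. 124.]
red [0.4761 0.0272 0.01  ] sidecrop [293. 304.]
blue [ 0.4753 -0.0992  0.01  ] sidecrop [388. 424.]
yellow [ 0.4723 -0.2047  0.01  ] sidecrop [479. 543.]
blue [0.4939 0.2564 0.08  ] sidecrop [168.  56.]
0 0.03 [-27.  57.  -8.  99.  15.  25.  45.]
0 0.2 [-25.  42. -11.  92.  10.  47.  50.]
20 0.03 [ -6.  72. -65. 116. 103.  70. -34.]
20 0.2 [-41.  38.   7. 111.  27.  17.  29.]
25 0.03 [ -7.  73. -65. 120. 109.  75. -41.]
25 0.2 [-49.  38.  17. 116.  34.   8.  20.]
green [ 0.4735 -0.1005  0.08  ] sidecrop [393. 355.]
0 0.03 [ 14.  55. -10. 114.  36.  15.  63.]
0 0.2 [ 19.  37. -19. 107.  19.  39.  79.]
20 0.03 [ 42.  72. -65. 133. 116.  60.  -9.]
20 0.2 [ 17.  33. -11. 127.  64.   3.  35.]
25 0.03 [ 46.  81. -77. 137. 119.  76.  -7.]
25 0.2 [ 34.  36. -39. 131. 110.  21. -11.]
red [ 0.4706 -0.206   0.08  ] sidecrop [489. 475.]
0 0.03 [ 29.  56. -16. 108.  38.  21.  74.]
0 0.2 [ 32.  40. -22. 101.  20.  43.  90.]
20 0.03 [ 52.  66. -52. 125. 118.  40.   5.]
20 0.2 [ 61.  49. -69. 119.  77.  42.  37.]
25 0.03 [ 53.  67. -52. 129. 130.  43.  -5.]
25 0.2 [ 42.  36. -26. 124.  97.   5.  18.]
vial [0.4759 0.026  0.056 ] sidecrop [294. 259.]
0 0.03 [ -2.  55.  -8. 115.  33.  12.  50.]
0 0.2 [  1.  36. -15. 108.  14.  37.  68.]
20 0.03 [ 26.  79. -77. 135. 110.  80. -22.]
20 0.2 [  7.  34. -27. 128.  87.  19.  -7.]
25 0.03 [ 25.  81. -77. 139. 116.  86. -28.]
25 0.2 [ 25.  44. -64. 133.  97.  48. -19.]
foot [0.572 0.265 0.   ] top [251. 211.]
foot [0.534 0.131 0.   ] top [306. 225.]
foot [0.529 0.055 0.   ] top [337. 226.]
foot [ 0.531 -0.017  0.   ] top [366. 225.]
foot [ 0.541 -0.078  0.   ] top [391. 220.]
foot [ 0.561 -0.13   0.   ] top [412. 212.]
[[ 0.001  0.953  0.304  0.079]
 [ 1.    -0.001 -0.001  0.   ]
 [-0.     0.304 -0.953 -0.132]
 [ 0.     0.     0.     1.   ]] 68.66999095825881
```

```bash
cat >> h.py <<'E'
Hp=dict(black=(.4581,.397),green=(.4972,.2557),red=(.4761,.0272),blue=(.4753,-.0992),yellow=(.4723,-.2047))
Bp=dict(blue=(.4939,.2564),green=(.4735,-.1005),red=(.4706,-.206),vial=(.4759,.026))
T=.15;R=rot(0)
def st(c,m):
    s=c.state();print(m,round(s["clock"],1),s["eef_pos"].round(4),"gap",round(s["finger_gap"],4),"ff",np.round(s["finger_force"],1),"ft",s["ft_force"].round(1))
def pick(c,xy,z):
    c.command_gripper(.06)
    c.line_to([*xy,T],R,vel=.25);c.line_to([*xy,z],vel=.1);st(c,"at")
    c.command_gripper(0,25);st(c,"gripped");c.line_to([*xy,T],vel=.12);st(c,"up")
def place(c,xy,z):
    c.line_to([*xy,T],vel=.2);c.line_to([*xy,z+.02],vel=.12)
    hit=c.line_to([*xy,z+.0007],vel=.03,until_force=6);st(c,"down %s"%hit)
    c.command_gripper(.055);c.pause(.2);c.line_to([*xy,T],vel=.12);st(c,"left")
def snap(c,cam,name,crop=None,k=1):
    im=c.read_camera(cam)["image"][:,:,::-1]
    if crop: im=im[crop[1]:crop[3],crop[0]:crop[2]]
    cv2.imwrite("pics/"+name+".png",cv2.resize(im,None,fx=k,fy=k,interpolation=2))
E
python3 - <<'E'
from plant import ctrl
from h import *
ctrl.command_gripper(.06)
ctrl.move_ptp([*Bp["vial"],.2],R);st(ctrl,"hover");print(np.round(ctrl.state()["joints"]))
ctrl.line_to([*Bp["vial"],.06],vel=.12);st(ctrl,"low")
snap(ctrl,"wrist","w1");snap(ctrl,"side","s1")
E
```

```text
hover 2.8 [0.476  0.0268 0.2   ] gap 0.0601 ff 0.0 ft [0.8 0.7 0.4]
[  1.  36. -15. 108.  14.  37.  68.]
low 4.1 [0.4761 0.026  0.0605] gap 0.0602 ff 0.0 ft [ 0.2 -0.5  0. ]
```

View pics/w1.png

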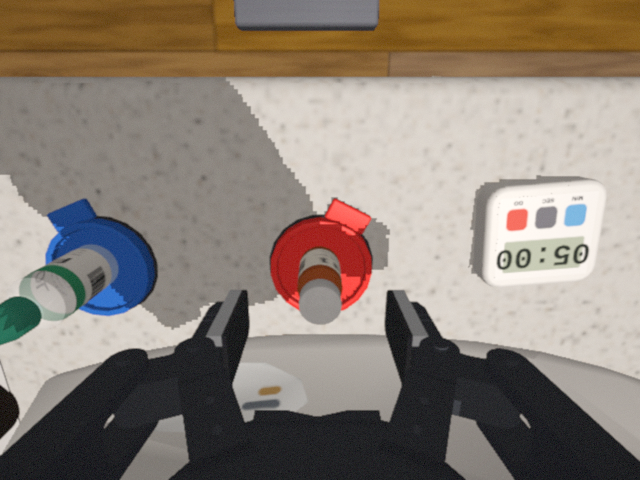

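View pics/s1.png

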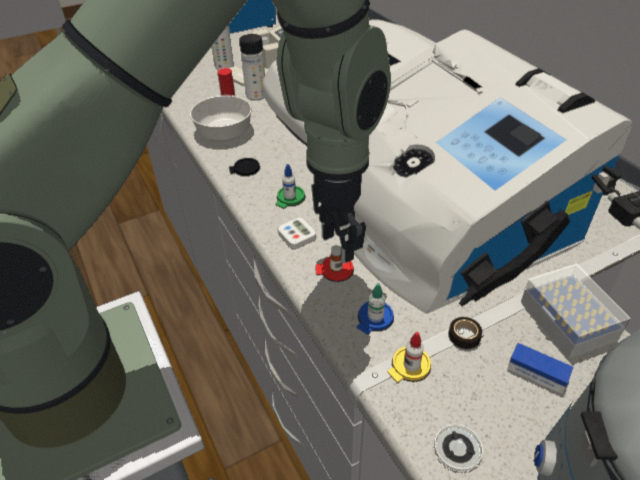

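The vial is centred between the fingers: cap at column 320 in the wrist picture, fingers at 247 and 387. The side picture shows the wrist clear of the analyser, so I'll pick the vial and park it.

```bash
python3 - <<'E'
from plant import ctrl
from h import *
xy=Bp["vial"];z=.027
print(ctrl.line_to([*xy,z],vel=.06,until_force=12));st(ctrl,"at")
ctrl.command_gripper(0,25);st(ctrl,"gripped");ctrl.line_to([*xy,T],vel=.12);st(ctrl,"up")
place(ctrl,Hp["black"],z)
snap(ctrl,"side","s2",(220,120,460,300),3)
E
```

```text
False
at 4.9 [0.4759 0.026  0.027 ] gap 0.0601 ff 0.0 ft [ 0.6 -0.5 -0.2]
gripped 5.4 [0.476  0.026  0.0273] gap 0.0212 ff 24.8 ft [-0.5 -0.3  5.1]
up 6.5 [0.4757 0.026  0.1495] gap 0.0213 ff 24.5 ft [ 0.4 -0.1 -0.8]
down True 10.2 [0.4579 0.3968 0.0273] gap 0.0214 ff 25.2 ft [-0.7 -0.6  8.7]
left 12.0 [0.4579 0.3968 0.1493] gap 0.0551 ff 0.0 ft [-0.6 -0.1  0.6]
```

View pics/s2.png

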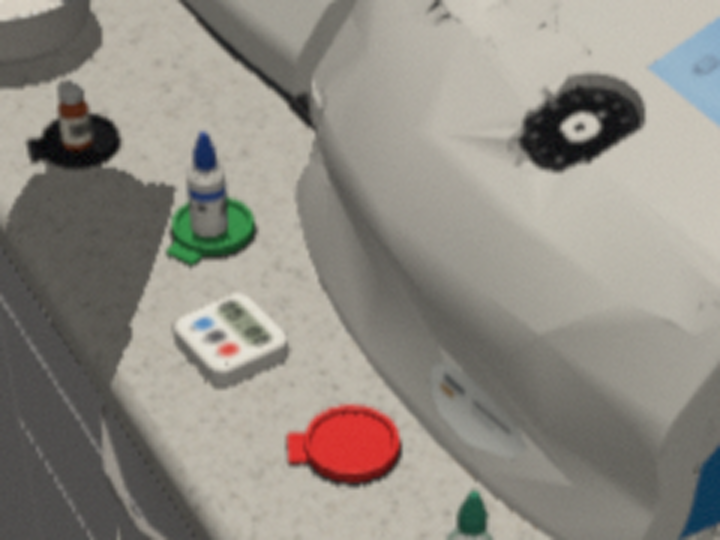

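The vial stands upright at about the centre of the black holder, near crop (77,145). Next is the red dropper into the red holder.

```bash
python3 - <<'E'
from plant import ctrl
from h import *
pick(ctrl,Bp["red"],.030)
place(ctrl,Hp["red"],.030)
ctrl.line_to([*Hp["blue"],.25],vel=.2)
pick(ctrl,Hp["black"],.027)
place(ctrl,Hp["yellow"],.027)
ctrl.line_to([*Hp["black"],.2],vel=.25)
snap(ctrl,"side","s3",(220,145,460,385),2.5)
snap(ctrl,"top","t3",(325,225,465,275),5.6)
E
```

```text
at 16.2 [ 0.4708 -0.2061  0.0305] gap 0.0603 ff 0.0 ft [ 0.1 -0.1  0.7]
gripped 16.6 [ 0.4707 -0.2061  0.0303] gap 0.0251 ff 24.2 ft [-0.3 -0.3  6.4]
up 17.8 [ 0.4704 -0.2059  0.1495] gap 0.0256 ff 24.6 ft [ 0.2  0.  -1.1]
down True 20.7 [0.4759 0.0272 0.0303] gap 0.0253 ff 25.4 ft [-0.3  0.1  8.9]
left 22.5 [0.4758 0.0272 0.1495] gap 0.055 ff 0.0 ft [-0.6  0.4  2. ]
at 27.2 [0.4583 0.3972 0.0276] gap 0.0597 ff 0.0 ft [0.3 0.5 0.6]
gripped 27.6 [0.4582 0.3971 0.0273] gap 0.0216 ff 24.7 ft [-0.8 -1.2  5.8]
up 28.8 [0.4579 0.3968 0.1493] gap 0.0211 ff 24.5 ft [ 0.5  0.5 -0.8]
down True 33.6 [ 0.4721 -0.2045  0.0272] gap 0.0213 ff 25.3 ft [-0.   0.5  8.9]
left 35.4 [ 0.4721 -0.2046  0.1495] gap 0.055 ff 0.0 ft [-0.2 -0.3 -0.7]
```

View pics/s3.png

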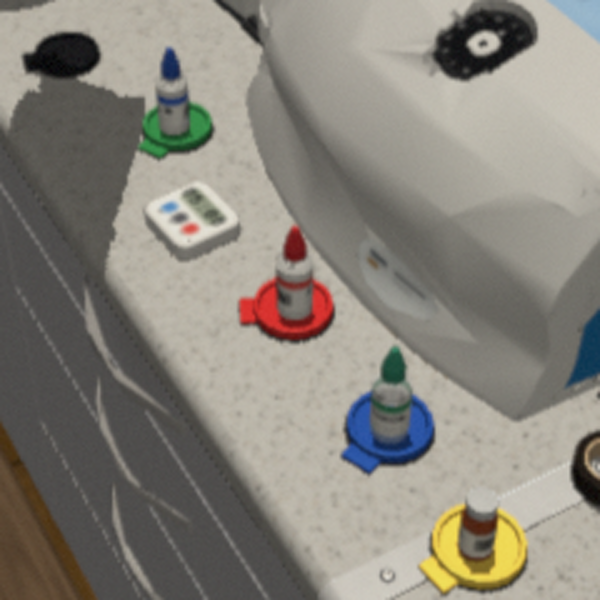

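View pics/t3.png

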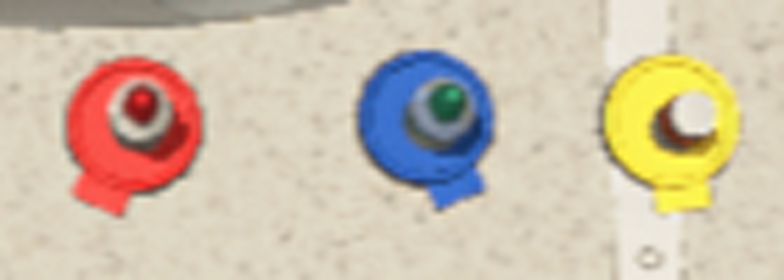

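The red dropper stands in red (crop 143,103) and the vial in yellow (crop 692,115), both upright and centred once the lean from perspective is allowed for. The second pair is next.

```bash
python3 - <<'E'
from plant import ctrl
from h import *
pick(ctrl,Bp["blue"],.030)
place(ctrl,Hp["black"],.030)
pick(ctrl,Bp["green"],.030)
place(ctrl,Hp["green"],.030)
pick(ctrl,Hp["black"],.030)
place(ctrl,Hp["blue"],.030)
ctrl.line_to([*Hp["blue"],.2],vel=.2)
ctrl.line_to([*Hp["black"],.2],vel=.25)
snap(ctrl,"side","s4",(220,145,460,385),2.5)
b=ctrl.read_camera("top")["image"][:,:,::-1]
cv2.imwrite("pics/t4.png",np.vstack([cv2.resize(x,None,fx=5.6,fy=5.6,interpolation=2) for x in(b[225:280,175:315],b[225:275,325:465])]))
E
```

```text
at 40.5 [0.4942 0.2565 0.0305] gap 0.06 ff 0.0 ft [-0.8 -0.7  0. ]
gripped 40.9 [0.494  0.2565 0.0303] gap 0.0256 ff 24.3 ft [-0.3 -1.2  6.7]
up 42.0 [0.4936 0.2563 0.1494] gap 0.0253 ff 24.6 ft [ 0.4 -0.8 -0.5]
down True 44.5 [0.4579 0.3968 0.0303] gap 0.0252 ff 25.2 ft [-0.8 -0.4  8.3]
left 46.2 [0.4579 0.3968 0.1494] gap 0.0547 ff 0.0 ft [ 0.3 -0.5  0.2]
at 50.0 [ 0.4737 -0.1006  0.0304] gap 0.0599 ff 0.0 ft [-0.4  0.4  0.5]
gripped 50.4 [ 0.4736 -0.1006  0.0303] gap 0.0253 ff 24.2 ft [-0.4 -0.2  5.6]
up 51.5 [ 0.4733 -0.1005  0.1495] gap 0.0257 ff 24.6 ft [ 0.2  0.1 -1.4]
down True 55.1 [0.4969 0.2556 0.0303] gap 0.0252 ff 25.4 ft [-0.7 -0.6  8.5]
left 56.8 [0.4969 0.2556 0.1494] gap 0.055 ff 0.0 ft [1.  0.1 0.3]
at 59.1 [0.4583 0.3972 0.0306] gap 0.0601 ff 0.0 ft [ 0.2  0.4 -0. ]
gripped 59.5 [0.4582 0.3971 0.0303] gap 0.0257 ff 24.4 ft [-1.  -0.9  6.4]
up 60.7 [0.4579 0.3968 0.1493] gap 0.0257 ff 24.6 ft [ 0.6  0.4 -0.6]
down True 65.0 [ 0.4751 -0.0991  0.0303] gap 0.0254 ff 25.4 ft [-1.7  0.4  8.9]
left 66.7 [ 0.475  -0.0992  0.1495] gap 0.0548 ff 0.0 ft [-0.9 -0.5 -1. ]
```

View pics/s4.png

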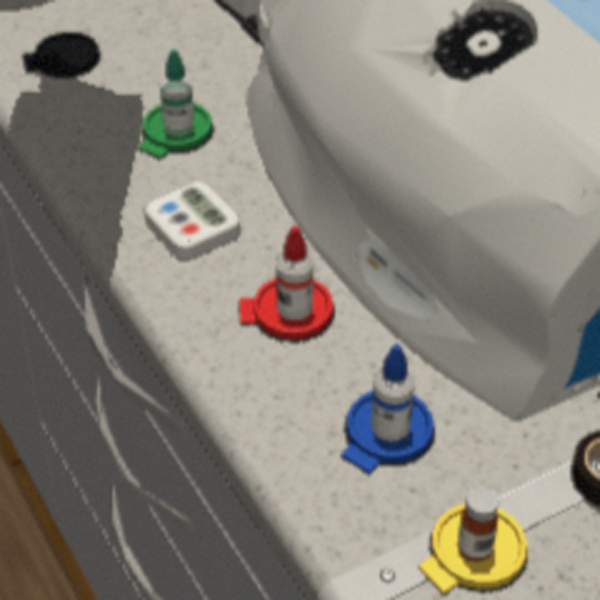

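View pics/t4.png

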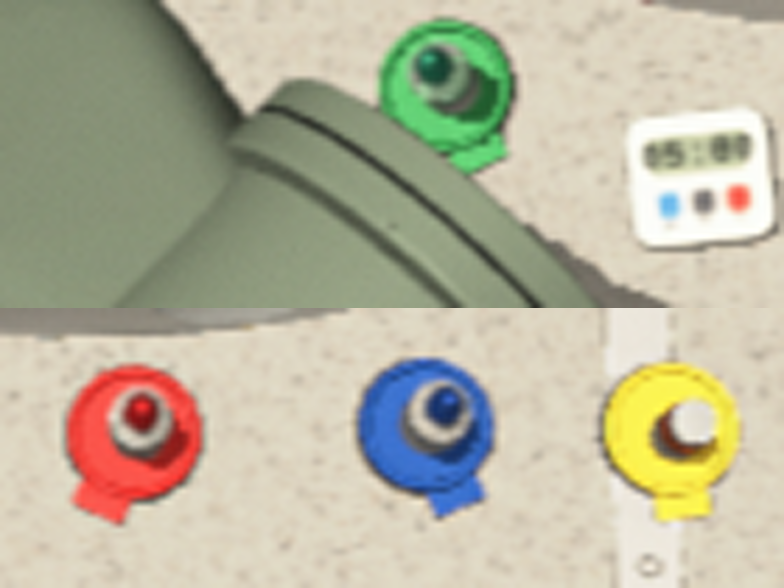

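All four bottles stand upright and centred in their own holders (caps at crop 433,62 green, 143,410 red, 445,405 blue and 692,422 vial), and black is empty. Handing in.

```bash
python3 -c "
from plant import ctrl
print(ctrl.job_done())"
```

```text
the job is handed in; nothing more can be done
None
```

The red, blue and green droppers now stand upright in their own holders, the brown vial is in yellow, the black holder is empty, and the job was handed in at about 70 s; no verdict was returned.

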